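Make up the lot and show its plate to the reader

TASK

Top up the lot on the spring scale with black hubs from the tray, setting them on the pan beside the white tub, until the pan by itself rests with its pointer between the two marks. Then swing the flap of the plate box open, draw the lot plate straight up out of it, and finish while still holding the plate in the gripper, upright and still, about a hand's breadth above the middle of the flat reader. Leave the other things on the bench alone.

Things in the scene. Friction and masses are not known exactly. Their poses are not given: they have to be found in the camera images.
- scale: spring scale, fixed to the bench: grey base 150 x 150 x 30, square steel pan above it, and on its far side (its +x) two white upright strips with two black marks each. Origin: centre of the base's underside on the bench; x from the robot side to the strips, y along the pan, z up.
- pan (a joint): how far the pan has sunk below its empty height, in m (0 empty, stop at 0.070). Spring 80 N/m: each 100 g sinks it about 12.3 mm; it settles in about 1 s. The upper mark is at 0.037, the lower mark at 0.053: the black pointer must rest between them. At the start it reads 0.016 to 0.035, so one or two hubs are needed; then nothing but the load may press on the pan.
- pan_mid (a point): middle of the pan's upper face (moves with the pan; 120 above the bench when empty). Pan 180 (x) x 170 (y) with a rim 7.5 high; axes as the scale's. The tub stands on its +x half; the -x half is free: spots at x -45, y +42 and -42 from this point each take a hub.
- tub: closed white jar on the pan, 64 dia x 60 high, holding the part of the lot already counted (weight unknown, 135 to 280 g). Stays on the pan. Origin: centre of the underside.
- tray: white open tray fixed to the bench, 100 (x) x 230 (y) x 22 high, walls and floor 4 thick; holds the hubs. Origin: centre of the underside.
- hub_a: black moulded hub: flange 44 dia x 10 high below, round stem 28 dia above it up to 44 high in all; 100 g. Stands upright in the tray, one of three in a row about 72 apart (row along the tray's y). Origin: centre of the underside; z up.
- hub_b: black moulded hub: flange 44 dia x 10 high below, round stem 28 dia above it up to 44 high in all; 100 g. Stands upright in the tray, one of three in a row about 72 apart (row along the tray's y). Origin: centre of the underside; z up.
- hub_c: black moulded hub: flange 44 dia x 10 high below, round stem 28 dia above it up to 44 high in all; 100 g. Stands upright in the tray, one of three in a row about 72 apart (row along the tray's y). Origin: centre of the underside; z up.
- box: grey plate box fixed to the bench, 110 (x) x 100 (y) x 80 high, walls and floor 5 thick, covered by the flap. Its front (-x, towards the robot) carries nothing; the hinge is along its far (+x) top edge. Two black guide blocks inside, up to 33 above the bench, make a slot along x in which the plate stands; above them the whole 90 inner width (y) is free for the fingers. Origin: centre of the underside.
- flap (a joint): opening angle of the flap in rad: 0 closed, 1.57 upright, stop at 2.0 leaning back. Starts at 0 to 0.25. Stiff hinge (0.11 N m friction): it stays where it is left. Must go beyond 1.3 to count as open. Open, it stands up to 235 above the bench behind the plate: draw the plate up, then carry it away sideways or over the flap without striking it.
- flap_tab (a point): grip point on the black tab of the flap: the tab sticks out 40 in front of the box, is 20 wide along the hinge direction (y) and 10 thick; this point is at its middle thickness, 18 from its free end, 134 from the hinge. It turns with the flap. Fingers placed on its two sides (closing along y) let it turn between them.
- flap_hinge (a point): point on the flap's hinge axis, in the middle, 83 above the bench; y is the hinge axis, x and z as the box's.
- plate: aluminium lot plate standing upright in the box under the flap: 80 (x) x 6 (y) x 48 high, with a grip block 28 (x) x 12 (y) x 24 high on the middle of its top edge (72 high in all); 90 g. Its underside is 5 above the bench at the start. Origin: centre of the underside; z up through the grip block. Slot play about 1.2 each side; it comes straight up.
- reader: flat reader fixed to the bench, grey, 110 x 110 x 22 high, with a square black window on top. Origin: centre of the underside.
- reader_top (a point): middle of the reader's window, 22.5 above the bench.
- jar: bystander, leave alone: white jar, 60 dia x 90 high. Origin on its underside.
- oiler: bystander, leave alone: grey bottle, 52 dia x 130 high. Origin on its underside.
- driver: bystander, leave alone: screwdriver lying down, its length along x.
- cap: bystander, leave alone: low black cap, 40 dia x 18 high, no stem. Origin on its underside.
- collar: bystander, leave alone: steel ring, 48 dia x 16 high. Origin on its underside.
- cup: bystander, leave alone: white open cup, 70 dia x 75 high. Origin on its underside.

How it is judged:
By the outcome, as a careful person would: the job done as asked, in the order asked, and still so for the second after the job is handed in, while the arm keeps its last pose, push and grip.
It also fails if it takes over 72 s, if anything falls off the work surface, if the arm or the gripper's body presses on something with over 40 N, if the wrist force passes 120 N, or if a joint passes its speed limit or range.

ROBOT

A 7-joint arm with a two-finger parallel gripper is mounted at the origin on the work surface. World frame = base frame: x ahead of the robot, y to its left, z up, the work surface at z = 0. Lengths are in mm, angles in rad, forces in N, time in s.
With the tool pointing down it reaches from about 350 to 900 mm from the base axis. Payload 19.9 kg.
Tool frame: the origin (TCP) lies between the finger pads; the fingertips stand 17 mm ahead of it and the grasp point (between the pads) lies 2 mm behind it; x points along the fingers, z is the direction in which the jaws open and shut, and the axes are right-handed (so a half turn about x gives the same grasp; the last joint's range is limited). The gripper opens to 94 mm and grips with 3 to 60 N. Pads are 16 mm wide; open, the fingers measure 119 mm over their backs; the gripper's body (75 mm by 177 mm) begins 78 mm behind the grasp point.
Start: joints at [1.27, 0.417, -0.01, 1.614, 0.005, 1.111, -0.053], TCP at [160.55, -604.007, 222.425] pointing down, gripper open.
Joint ranges: [-2.81, 2.81], [-0.39, 2.02], [-1.27, 1.25], [0.06, 2.57], [-1.19, 4.33], [0.19, 2], [-2.82, 2.82]. Speed limits (rad/s): [1.89, 1.89, 2.39, 2.39, 3.01, 3.01, 3.01].

INTERFACE

Orientations are given as a unit quaternion [w, x, y, z].
In Python, from bench import bot gives the robot as it stands.
- The arm moves only by the tool drive_tool, never from a script. Its argument "targets" is a list that holds one entry, the list of rows, each a list of 7 numbers: the shift along the tool's x, y, z in cm, then the turn, a rotation vector about the tool's x, y, z in rad, then the closure in counts, from 0 (fully open) to 255 (shut). A call has 1 to 12 rows; each row is the pose to reach, as a shift and turn from the pose measured when the call began, along the tool's axes at that moment; what a row does not reach only later rows make up. A row lasts 1/12 s, in which the tool goes at most 41.7 mm and 7.16 degrees, less where a joint would pass 70% of its speed; a pose out of reach is approached as far as the arm can. A call with a gripper value outside its range is refused whole. The fingers move at their own pace and stop on an object; "force" is the grip in N (left out, the last holds). Time passes only in rows, so rows that repeat a pose let the fingers close. It gives the time, the measured TCP pose, the force and the opening at its end, in the units of the state.
- bot.observe(): the state, without advancing time (a new reading comes with each control period).
- bot.grab_frame(name): name is "scene" or "top"; returns a dict with "color" (480x640x3 uint8, red, green, blue), "fx", "fy", "cx", "cy" (pixels), "D" ([k1, k2, p1, p2, k3] as OpenCV has them; the pictures are not rectified), "cam_to_world" (4x4, takes a point from camera to world coordinates). Camera axes: x right, y up, looking along -z (the intrinsics and any distortion apply to the point x, -y, -z); pixel columns grow to the right and rows downward; lengths in mm; the calibration is good to about 2 mm. A picture is of the moment at which its call begins. There is no depth.
- bot.close_job(): hands the job in, once; it reports no verdict.
The state is a dict: "time": time; "joint_pos": joint angles; "joint_velocities": joint speeds; "joint_torque": joint torques, N m; "tool_pos": TCP position; "tool_rot": TCP orientation; "wrist_force": force on the tool from outside, world axes, zero at the start; "moment": the same for the moment, N m; "width": finger opening in mm.
Only numpy, scipy, OpenCV 4.12 (cv2) and the standard library are available. Lean on these libraries where they do the work, as an engineer would, in place of code of your own. Each camera call takes 0.05 s, during which the arm holds its last target. There are 200 camera calls.

## Working session

There is one attempt and no reset: what is moved stays moved. The work goes in short steps, Python scripts to look and compute and a tool call to move; the robot and the scene stay as the last step left them, time stands still between calls to the robot, and variables do not carry over. Pictures are saved under pics/ and viewed, about 8 in all and at most 12, crops included, and the job is handed in when it is done.

Besides the shell and the picture viewer there is one more tool, called after ">>>" in YAML: its name, and indented under it one key for each argument. drive_tool: Moves the arm, as the interface text tells. Its arguments: {"type":"object","properties":{"targets":{"type":"array","items":{"type":"array","items":{"type":"array","items":{"type":"number"}}}},"force":{"type":"number"}},"required":["targets"]}

```bash
mkdir -p pics; cat > h.py <<'E'
import numpy as np, cv2
from bench import bot
from scipy.spatial.transform import Rotation as R
def snap(cam,name):
    f=bot.grab_frame(cam); cv2.imwrite(f'pics/{name}.png',f['color'][:,:,::-1]); np.save(f'pics/{name}.npy',{k:f[k] for k in f if k!='color'},allow_pickle=True); return f
def load(name): return np.load(f'pics/{name}.npy',allow_pickle=True).item()
def ray(f,u,v):
    K=np.array([[f['fx'],0,f['cx']],[0,f['fy'],f['cy']],[0,0,1.]])
    p=cv2.undistortPoints(np.array([[[u,v]]],float),K,np.array(f['D'],float))[0,0]
    T=np.array(f['cam_to_world']); d=T[:3,:3]@np.array([p[0],-p[1],-1]); return T[:3,3],d
def at(f,u,v,z):
    o,d=ray(f,u,v); return o+d*(z-o[2])/d[2]
def proj(f,P):
    K=np.array([[f['fx'],0,f['cx']],[0,f['fy'],f['cy']],[0,0,1.]])
    T=np.array(f['cam_to_world']); c=T[:3,:3].T@(np.array(P,float)-T[:3,3])
    return cv2.projectPoints(np.array([[c[0],-c[1],-c[2]]]),np.zeros(3),np.zeros(3),K,np.array(f['D'],float))[0][0,0]
def rel(P,Rt=None):
    """shift in cm in tool axes to world P (mm), turn to Rt matrix"""
    s=bot.observe(); q=s['tool_rot']; M=R.from_quat([q[1],q[2],q[3],q[0]])
    d=M.inv().apply(np.array(P)-s['tool_pos'])/10
    t=(M.inv()*R.from_matrix(Rt)).as_rotvec() if Rt is not None else np.zeros(3)
    return np.round(d,2),np.round(t,3)
def down(a): # tool down, jaws open along world angle a
    z=np.array([np.cos(a),np.sin(a),0]); x=np.array([0,0,-1.]); return np.c_[x,np.cross(z,x),z]
E
python3 - <<'E'
from h import *
for c in('top','scene'):
    f=snap(c,c+'0'); print(c,np.round(f['cam_to_world'],3).tolist(),f['fx'],f['D'])
s=bot.observe(); print({k:np.round(s[k],3) for k in s})
q=s['tool_rot'];print(R.from_quat([q[1],q[2],q[3],q[0]]).as_matrix().round(3))
E
```

```text
top [[0.016, 0.995, -0.103, 466.508], [-1.0, 0.016, -0.001, -5.652], [0.001, 0.103, 0.995, 868.21], [0.0, 0.0, 0.0, 1.0]] 447.55571925789354 [-0.06199601  0.          0.          0.          0.        ]
scene [[0.69, -0.608, 0.393, 968.377], [0.724, 0.574, -0.382, -370.144], [0.007, 0.548, 0.836, 962.762], [0.0, 0.0, 0.0, 1.0]] 553.423034587993 [-0.14288694  0.          0.          0.          0.        ]
{'time': np.float64(0.1), 'joint_pos': array([ 1.27 ,  0.418, -0.01 ,  1.614,  0.005,  1.111, -0.053]), 'joint_velocities': array([ 0.   , -0.002, -0.   , -0.003,  0.001, -0.   ,  0.001]), 'joint_torque': array([ 2.0000e-03, -8.5258e+01,  6.4000e-01, -4.2669e+01, -4.9000e-02,
        1.6000e-02,  0.0000e+00]), 'tool_pos': array([ 160.473, -603.73 ,  221.928]), 'tool_rot': array([ 0.56 ,  0.431,  0.561, -0.431]), 'wrist_force': array([-0.474,  0.015, -0.271]), 'moment': array([-0.025,  0.067,  0.011]), 'width': np.float64(94.15)}
[[-0.     0.966  0.257]
 [ 0.001  0.257 -0.966]
 [-1.    -0.    -0.001]]
```

View pics/top0.png

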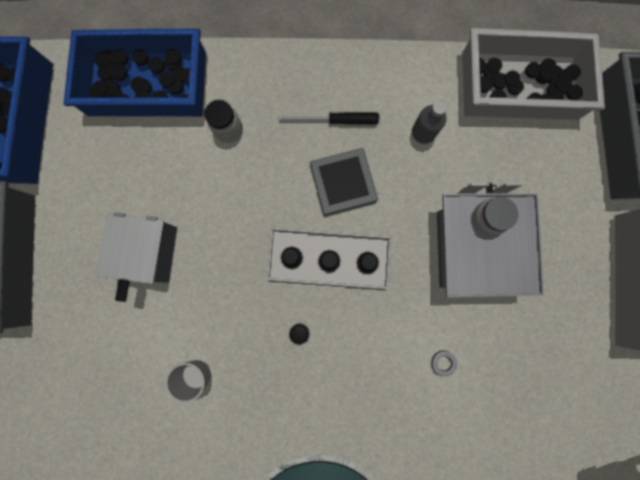

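View pics/scene0.png

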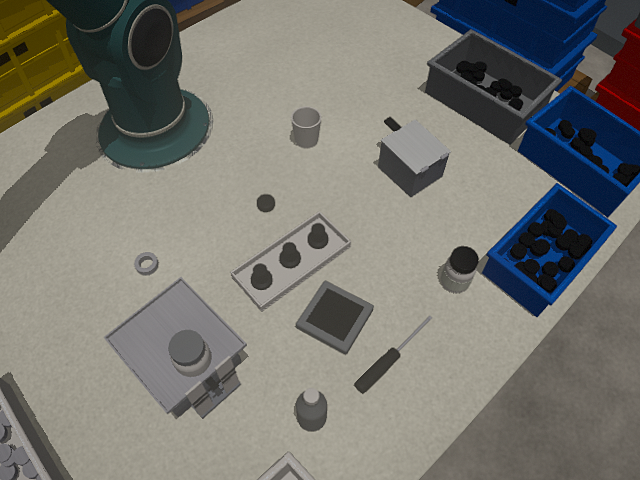

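The top view shows the hubs at (291,257), (329,261) and (368,263), the pan spanning 443–541 × 195–298, the box around (135,247) with its tab at (122,290), and the reader at (344,181). The scene view shows the scale pointer near (215,393). Next I'll enlarge those areas.

```bash
python3 - <<'E'
from h import *
s=cv2.imread('pics/scene0.png');t=cv2.imread('pics/top0.png')
def crop(i,x,y,w,h,k): return cv2.resize(i[y:y+h,x:x+w],None,fx=k,fy=k,interpolation=cv2.INTER_CUBIC)
A=crop(s,180,355,80,60,5); B=crop(t,90,200,100,110,0)if 0 else crop(t,90,205,100,75+25,4)
C=np.zeros((600,800,3),np.uint8); C[:300,:400]=A; C[:400,400:]=B; C[300:600,:400]=crop(s,375,110,80,60+0,5)[:300]
D=crop(t,430,170,120,60,3.33); C[400:600,400:]=D[:200,:400] if D.shape[1]>=400 else cv2.resize(D,(400,200))
cv2.imwrite('pics/c1.png',C)
f=load('top0')
for n,u,v,z in [('hub1',291,257,47),('hub2',329,261,47),('hub3',368,263,47),('reader',344,181,22),
 ('r1',310,160,22),('r2',364,149,22),('r3',378,187,22),('r4',323,214,22),
 ('p1',443,195,100),('p2',538,195,100),('p3',541,294,100),('p4',447,298,100),
 ('b1',107,215,85),('b2',167,219,85),('tab',123,288,95),('tabend',121,300,95),('trayTL',273,231,22),('TR',388,238,22),('BL',269,282,22),('BR',386,289,22),('jar',219,115,90),('cup',187,381,75),('cap',299,333,18),('oiler',438,110,130)]: print(n,at(f,u,v,z).round(1)[:2])
E
```

```text
hub1 [514.4  59. ]
hub2 [508.2 -11. ]
hub3 [505.7 -82.6]
reader [664.1 -37.7]
r1 [704.6  28.7]
r2 [728.4 -75.9]
r3 [ 653.5 -103.3]
r4 [599.1   1.7]
p1 [ 624.1 -208.5]
p2 [ 627.7 -378.8]
p3 [ 453.7 -378.5]
p4 [ 445.2 -213.6]
b1 [581.8 389.1]
b2 [576.  278.9]
tab [452.4 347. ]
tabend [431.6 349.4]
trayTL [564.8  96.4]
TR [ 555.  -122.7]
BL [468.  101.3]
BR [ 458.4 -119.2]
jar [767.3 192.9]
cup [292.8 233.8]
cap [373.7  43. ]
oiler [ 767.1 -194.5]
```

View pics/c1.png

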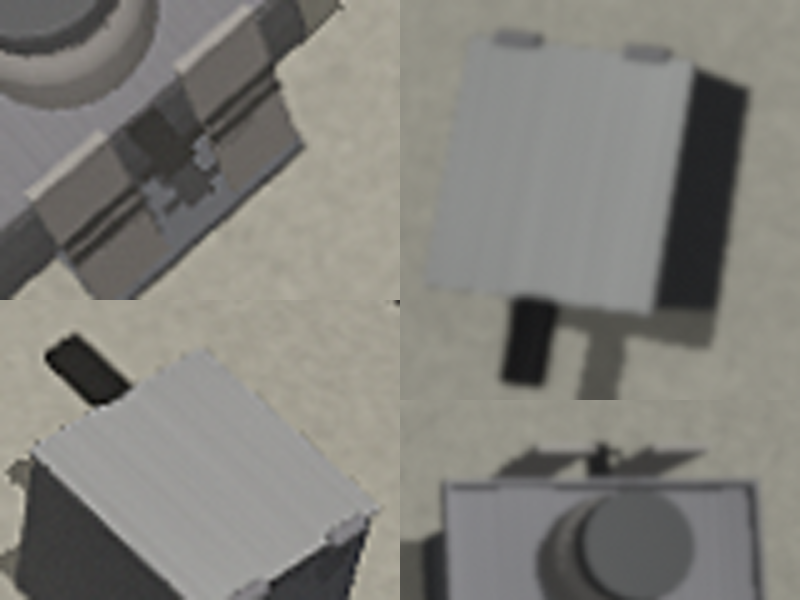

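The crop shows the hinge edge at (108.8,214.5)–(163,222), the front edge at (97,277)–(153,283), and the tab end at about (121,301) in the top view and (387,119) in the scene view. The two marks are 4 px apart in the scene view. Next I triangulate these points.

```bash
python3 - <<'E'
from h import *
from scipy.optimize import least_squares
f=load('top0');g=load('scene0')
def tri(a,b):
    r=least_squares(lambda P:np.r_[proj(f,P)-a,proj(g,P)-b],[500,0,60]); return r.x.round(1),np.round(np.sqrt((r.fun**2).mean()),2)
print('tabend',tri((120.9,301),(387,119)))
print('tabroot',tri((124,279.7),(398,129)))
print('front y+',tri((97,277),(415.6,120)))
print('front y-',tri((153,283),(382,141)))
print('hinge y+',tri((108.8,214.5),(449,152)));
# pan corners +x side: y+ = right
for n,a,b in[('pan +x,y-',(538,195),(167,414)),('pan -x,y-',(541,294),(107,339)),('pan -x,y+',(447,298),(180,281)),('pan +x+y',(443,195),(245,345)),
 ('hubtop1',(291,255),(319,231)),('hubtop2',(329,259),(290,249)),('hubtop3',(368,261),(261,270)),('reader',(344,181),(335,317))]: print(n,tri(a,b))
print(at(f,502,213,165))
E
```

```text
tabend (array([430.3, 354.4,  87.2]), np.float64(0.7))
tabroot (array([467.4, 350.9,  86.3]), np.float64(0.47))
front y+ (array([471.7, 404.5,  80.1]), np.float64(0.97))
front y- (array([463.3, 301.9,  79.6]), np.float64(0.95))
hinge y+ (array([583.9, 389.7,  77.7]), np.float64(0.12))
pan +x,y- (array([ 631.9, -381.5,   88.9]), np.float64(1.24))
pan -x,y- (array([ 454.8, -382.7,   87.9]), np.float64(0.88))
pan -x,y+ (array([ 445.3, -218.4,   79.2]), np.float64(0.45))
pan +x+y (array([ 627. , -211.5,   87.4]), np.float64(0.17))
hubtop1 (array([519.7,  61.3,  37.2]), np.float64(0.69))
hubtop2 (array([512.9, -10. ,  39.5]), np.float64(0.44))
hubtop3 (array([510.3, -82.4,  39.9]), np.float64(0.39))
reader (array([668.4, -37.1,   6.9]), np.float64(0.48))
[ 583.35118117 -286.71182696  165.        ]
```

```bash
python3 - <<'E'
from h import *
f=load('top0');g=load('scene0')
for a,b in[((291,255),(319,231)),((329,259),(290,249)),((368,261),(261,270))]: print(at(f,*a,48).round(1),at(g,*b,48).round(1))
I=cv2.imread('pics/top0.png',0)
for (u,v) in((291,257),(329,261),(368,263)):
    c=(I[v-16:v+17,u-16:u+17]<60).astype(np.uint8); m=cv2.moments(c,True); print(u-16+m['m10']/m['m00'],v-16+m['m01']/m['m00'],m['m00'],cv2.boundingRect(c))
print(rel([507,-82,150],down(np.radians(-93))))
E
```

```text
[518.  59.  48.] [526.  58.  48.]
[511.8 -10.9  48. ] [517.8 -12.3  48. ]
[509.3 -82.5  48. ] [515.  -84.1  48. ]
291.3776435045317 257.40785498489424 331.0 (7, 6, 20, 21)
328.73273273273276 260.8828828828829 333.0 (6, 6, 20, 21)
367.2072072072072 262.64564564564563 333.0 (6, 6, 20, 21)
(array([  7.23,  46.89, -41.51]), array([ 0.312, -0.001,  0.   ]))
```

>>> drive_tool:
  targets:
    - [[4,46.9,-41.5,0.312,0,0,100],[4,46.9,-41.5,0.312,0,0,100],[4,46.9,-41.5,0.312,0,0,100],[4,46.9,-41.5,0.312,0,0,100],[4,46.9,-41.5,0.312,0,0,100],[4,46.9,-41.5,0.312,0,0,100],[4,46.9,-41.5,0.312,0,0,100],[4,46.9,-41.5,0.312,0,0,100],[4,46.9,-41.5,0.312,0,0,100],[4,46.9,-41.5,0.312,0,0,100],[4,46.9,-41.5,0.312,0,0,100],[4,46.9,-41.5,0.312,0,0,100]]
  force: 20

```text
time: 1.1
tool_pos: [436.4, -187.6, 190.5]
tool_rot: [0.486, 0.513, 0.487, -0.513]
wrist_force: [0.1, -0.8, 0.5]
width: 57.1
```

```bash
python3 - <<'E'
from h import *
print(bot.observe()['width'],rel([508,-82,100],down(np.radians(-93))))
E
```

```text
57.14689547103036 (array([  9.06,   6.6 , -10.91]), array([ 0.   , -0.001,  0.   ]))
```

>>> drive_tool:
  targets:
    - [[4,6.6,-10.9,0,0,0,110],[7,6.6,-10.9,0,0,0,110],[9,6.6,-10.9,0,0,0,110],[9,6.6,-10.9,0,0,0,110],[9,6.6,-10.9,0,0,0,110],[9,6.6,-10.9,0,0,0,110],[9,6.6,-10.9,0,0,0,110]]

```text
time: 1.68
tool_pos: [507.8, -82.7, 100.8]
tool_rot: [0.486, 0.513, 0.487, -0.513]
wrist_force: [-0.3, -0.8, -0.4]
width: 53.5
```

```bash
python3 - <<'E'
from h import *
f=snap('scene','s1');i=cv2.imread('pics/s1.png')
cv2.imwrite('pics/s1c.png',cv2.resize(i[150:350,180:400],None,fx=3,fy=3,interpolation=cv2.INTER_CUBIC))
print(rel([508,-82,37],down(np.radians(-93))),proj(f,bot.observe()['tool_pos']))
E
```

```text
(array([ 6.43, -0.01, -0.11]), array([-0.001, -0.   , -0.   ])) [256.54590018 252.73139898]
```

View pics/s1c.png

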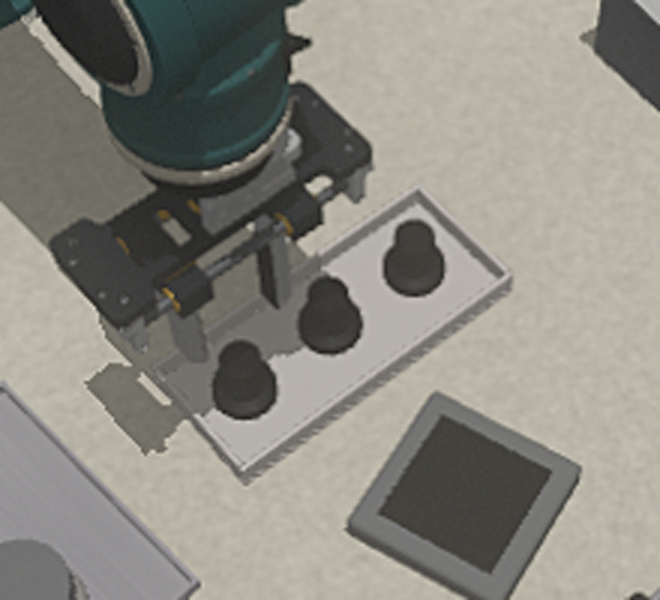

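The fingers straddle hub 3, with the tips' middle at crop (238,332) and the hub top at (241,355). They line up, so I descend and grip.

>>> drive_tool:
  targets:
    - [[3,0.2,0,0,0,0,110],[6.4,0.2,0,0,0,0,110],[6.4,0.2,0,0,0,0,110],[6.4,0.2,0,0,0,0,255],[6.4,0.2,0,0,0,0,255],[6.4,0.2,0,0,0,0,255],[6.4,0.2,0,0,0,0,255],[6.4,0.2,0,0,0,0,255],[6.4,0.2,0,0,0,0,255]]
  force: 20

```text
time: 2.48
tool_pos: [510.8, -83.6, 38.7]
tool_rot: [0.487, 0.514, 0.486, -0.513]
wrist_force: [-3.0, -0.7, 14.3]
width: 27.4
```

```bash
python3 - <<'E'
from h import *
print(rel([494,-255,200],down(np.radians(-88.5))))
E
```

```text
(array([-16.12,  -0.72,  17.22]), array([-0.08 ,  0.   , -0.002]))
```

>>> drive_tool:
  targets:
    - [[-4,0,0,0,0,0,255],[-8,0,1,0,0,0,255],[-12,-0.3,5,-0.04,0,0,255],[-16,-0.7,9,-0.08,0,0,255],[-16,-0.7,13,-0.08,0,0,255],[-16,-0.7,17.2,-0.08,0,0,255],[-16,-0.7,17.2,-0.08,0,0,255],[-16,-0.7,17.2,-0.08,0,0,255],[-16,-0.7,17.2,-0.08,0,0,255],[-16,-0.7,17.2,-0.08,0,0,255]]

```text
time: 3.32
tool_pos: [494.3, -254.1, 199.0]
tool_rot: [0.507, 0.494, 0.506, -0.493]
wrist_force: [-0.2, 0.5, -0.9]
width: 26.7
```

```bash
python3 - <<'E'
from h import *
i=snap('scene','s2')['color'];i=cv2.imread('pics/s2.png')
t=cv2.imread('pics/top0.png')
C=np.zeros((600,800,3),np.uint8)
C[:600,:560]=cv2.resize(i[250:430,90:258],(560,600),interpolation=cv2.INTER_CUBIC)
C[:240,560:]=cv2.resize(i[380:400+4,200:224],(240,240),interpolation=cv2.INTER_CUBIC)
cv2.imwrite('pics/s2c.png',C); print(bot.observe()['width'],rel([494,-256,125]),bot.observe()['wrist_force'])
E
```

```text
26.83376927633241 (array([ 7.39, -0.06,  0.24]), array([0., 0., 0.])) [-0.27171491 -0.17092878 -0.47789496]
```

View pics/s2c.png

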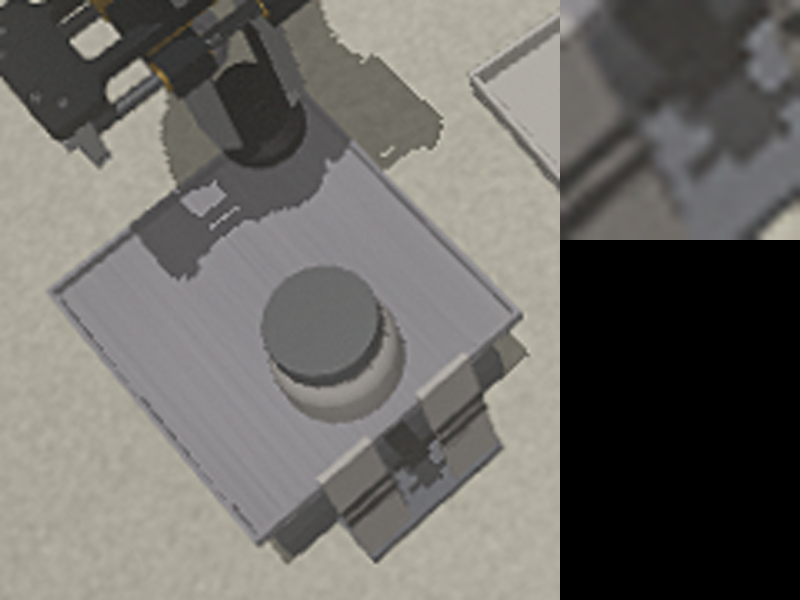

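The hub is held at crop (262,120) above the free half, and the pan corners are clear. I lower gently to below the expected pan height and release.

>>> drive_tool:
  targets:
    - [[3.5,0,0.2,0,0,0,255],[6,0,0.2,0,0,0,255],[7,0,0.2,0,0,0,255],[7.5,0,0.2,0,0,0,255],[8,0,0.2,0,0,0,255],[8.4,0,0.2,0,0,0,255],[8.4,0,0.2,0,0,0,255],[8.4,0,0.2,0,0,0,255],[8.4,0,0.2,0,0,0,170],[8.4,0,0.2,0,0,0,140],[8.4,0,0.2,0,0,0,110],[8.4,0,0.2,0,0,0,100]]

```text
time: 4.37
tool_pos: [494.8, -255.8, 115.2]
tool_rot: [0.508, 0.494, 0.506, -0.492]
wrist_force: [-0.5, -0.0, 0.5]
width: 47.6
```

>>> drive_tool:
  targets:
    - [[0,0,0,0,0,0,95],[0,0,0,0,0,0,95],[-3,0,0,0,0,0,95],[-7,0,0,0,0,0,95],[-10,0,0,0,0,0,95],[-12,0,-3,0,0,0,95],[-12,0,-7,0,0,0,95],[-12,0,-11,0,0,0,95],[-12,0,-15,0,0,0,95],[-12,0,-18,0,0,0,95],[-12,0,-18,0,0,0,95],[-12,0,-18,0,0,0,95]]

```text
time: 5.37
tool_pos: [489.5, -74.4, 235.4]
tool_rot: [0.509, 0.493, 0.507, -0.492]
wrist_force: [0.1, -0.7, 0.3]
width: 59.0
```

```bash
python3 - <<'E'
from h import *
snap('scene','s3');i=cv2.imread('pics/s3.png');o=cv2.imread('pics/scene0.png')
C=np.zeros((600,800,3),np.uint8)
C[:480,:448]=cv2.resize(i[250:430,90:258],(448,480),interpolation=cv2.INTER_CUBIC)
for k,im in((0,o),(300,i)): C[k:k+300,450:]=cv2.resize(im[370:415,190:242],(350,300),interpolation=cv2.INTER_NEAREST)
cv2.imwrite('pics/s3c.png',C); print(bot.observe()['width'])
E
```

```text
58.54476534899502
```

View pics/s3c.png

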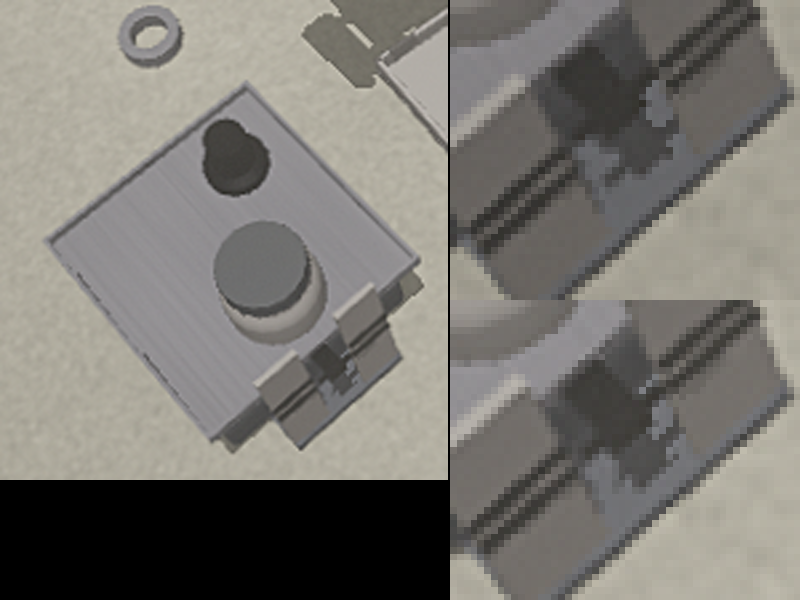

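The hub stands upright at the y+ spot, crop (235,165). The pointer block moved down relative to the two marks, and its position relative to the lower one is unclear by eye. I'll fit the pan height using the known dimensions in both views.

```bash
cat > fit.py <<'E'
from h import *
from scipy.optimize import least_squares
def sub(im,pts):
    g=cv2.cvtColor(cv2.imread(f'pics/{im}.png'),cv2.COLOR_BGR2GRAY)
    return cv2.cornerSubPix(g,np.array(pts,np.float32).reshape(-1,1,2),(3,3),(-1,-1),(3,50,.01))[:,0]
# corner order: +x+y, +x-y, -x-y, -x+y
T={'tray':[(273,231),(388,238),(386,289),(269,282)],'reader':[(310,160),(364,149),(378,187),(323,214)],'pan':[(443,195),(538,195),(541,294),(447,298)]}
S={'tray':[(350,240),(264,307),(233,275),(319,215)],'reader':[(373,314),(346,352),(296,320),(327,282)],'pan':[(246.6,344.8),(168.6,412.9),(105.6,337.9),(181,281)]}
dim={'tray':(100,230,22),'reader':(110,110,22),'pan':(180,170,None)}
def run(top,scene,panT,panS):
    f=load(top);g=load(scene); names=['tray','reader','pan']
    T['pan']=panT;S['pan']=panS
    oT={n:sub(top if n=='pan' else 'top0',T[n]) for n in names};oS={n:sub(scene if n=='pan' else 'scene0',S[n]) for n in names}
    def pt(cam,c,P):
        cam=dict(cam);M=np.array(cam['cam_to_world']).copy();M[:3,:3]=R.from_rotvec(c[:3]*.004).as_matrix()@M[:3,:3];M[:3,3]+=c[3:]*2;cam['cam_to_world']=M;return proj(cam,P)
    def res(p,full=False):
        out=[];d={}
        for i,n in enumerate(names):
            x,y,a=p[3*i:3*i+3];L,W,h=dim[n];h=p[9] if h is None else h
            for k,(sx,sy) in enumerate([(1,1),(1,-1),(-1,-1),(-1,1)]):
                X=[x+np.cos(a)*sx*L/2-np.sin(a)*sy*W/2,y+np.sin(a)*sx*L/2+np.cos(a)*sy*W/2,h]
                r=[pt(f,p[10:16],X)-oT[n][k],pt(g,p[16:22],X)-oS[n][k]];out+=r;d[n,k]=np.r_[r[0],r[1]].round(1)
        return d if full else np.r_[np.concatenate(out)/.7,p[10:]]
    p0=np.r_[511,-11,-.05,664,-38,.25,538,-297,.02,95,np.zeros(12)]
    s=least_squares(res,p0,loss='soft_l1');C=np.linalg.inv(s.jac.T@s.jac)
    print(s.x[:10].round(3),'sink',127.5-s.x[9],'+-',C[9,9]**.5); print(s.x[10:].round(1))
    for k,v in res(s.x,True).items(): print(k,v)
if __name__=='__main__': run('top0','scene0',T['pan'],S['pan'])
E
python3 fit.py; python3 -c "
from h import *
snap('top','t3');i=cv2.imread('pics/t3.png');cv2.imwrite('pics/t3c.png',cv2.resize(i[180:310,300:560],None,fx=3,fy=3,interpolation=cv2.INTER_CUBIC))"
```

```text
[ 5.13026e+02 -8.62000e+00 -5.10000e-02  6.66334e+02 -3.63240e+01
  2.69000e-01  5.39735e+02 -2.95749e+02  2.80000e-02  9.91800e+01] sink 28.320385947586274 +- 2.9561079709743696
[ 0.1 -0.1 -0.4 -0.1  0.2  3.7  0.9  0.9  0.7  0.1 -0.2  1.5]
('tray', 0) [-3.  -1.1  1.4  0. ]
('tray', 1) [ 0.8 -1.2 -3.3  0.3]
('tray', 2) [ 0.7 -0.1 -0.7 -0.3]
('tray', 3) [-0.8  1.4  0.  -1.2]
('reader', 0) [-0.3  0.2  1.6 -6.8]
('reader', 1) [ 0.7  0.2  0.2 -0.6]
('reader', 2) [ 0.2 13.8 -1.6  5. ]
('reader', 3) [-0.2 -1.9  0.1  1.2]
('pan', 0) [ 0.2  0.6 -0.2  0.4]
('pan', 1) [ 0.1 -0.7  0.1 -0. ]
('pan', 2) [ 0.3  0.3 -0.   1. ]
('pan', 3) [-1.2  0.   0.3 -3.2]
```

View pics/t3c.png

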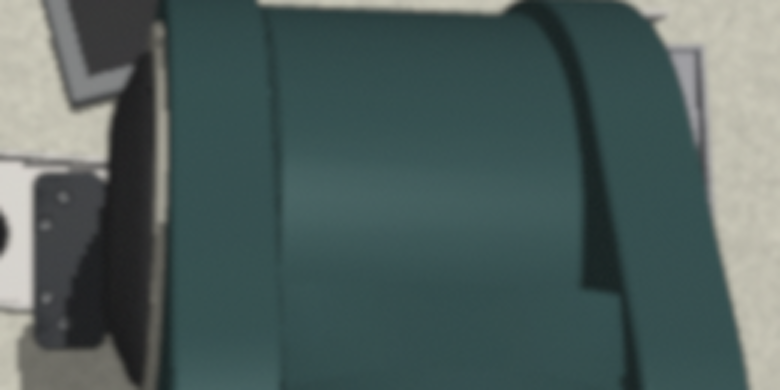

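The arm hides the scale from above. I'll move it over the box tab, which is the next job anyway, and look at the scale again from there.

```bash
python3 - <<'E'
from h import *
print(rel([448,350,190],down(np.radians(-95.5))))
E
```

```text
(array([  4.48,  -3.01, -42.75]), array([ 0.123,  0.   , -0.003]))
```

>>> drive_tool:
  targets:
    - [[0,-0.8,-12,0.05,0,0,95],[2,-2,-25,0.123,0,0,95],[4.5,-3,-42.7,0.123,0,0,95],[4.5,-3,-42.7,0.123,0,0,95],[4.5,-3,-42.7,0.123,0,0,95],[4.5,-3,-42.7,0.123,0,0,95],[4.5,-3,-42.7,0.123,0,0,95],[4.5,-3,-42.7,0.123,0,0,95],[4.5,-3,-42.7,0.123,0,0,95],[4.5,-3,-42.7,0.123,0,0,95],[4.5,-3,-42.7,0.123,0,0,95],[4.5,-3,-42.7,0.123,0,0,95]]

```text
time: 6.47
tool_pos: [447.3, 352.1, 188.9]
tool_rot: [0.476, 0.523, 0.476, -0.522]
wrist_force: [-0.3, 0.4, 0.8]
width: 58.9
```

```bash
python3 - <<'E'
from h import *
snap('top','t4');snap('scene','s4');t=cv2.imread('pics/t4.png');s=cv2.imread('pics/s4.png')
C=np.zeros((600,800,3),np.uint8)
C[:300,:300]=cv2.resize(t[180:300,435:555],(300,300),interpolation=cv2.INTER_CUBIC)
C[:300,300:800]=cv2.resize(s[372:408,190:250],(500,300),interpolation=cv2.INTER_NEAREST)
C[300:,:400]=cv2.resize(s[90:210,340:460+40],(400,300),interpolation=cv2.INTER_CUBIC)
C[300:,400:]=cv2.resize(t[200:320,60:220],(400,300),interpolation=cv2.INTER_CUBIC)
cv2.imwrite('pics/c4.png',C)
import fit
fit.run('top0','scene0',fit.T['pan'][:3]+[(447,296.5)],fit.S['pan'][:3]+[(180,278)])
p=[(443,195),(538,195),(541,294),(447,298)]
fit.run('t4','s4',p,[(247,348),(169,415),(107,340),(182,281)])
E
```

```text
[ 5.13821e+02 -9.19300e+00 -5.20000e-02  6.67120e+02 -3.68460e+01
  2.69000e-01  5.40494e+02 -2.95881e+02  2.90000e-02  1.00736e+02] sink 26.763916594119493 +- 2.6233417377617076
[ 0.  -0.3 -0.3  0.   0.2  3.9  0.7  0.8  0.6 -0.  -0.2  1.3]
('tray', 0) [-2.9 -1.2  1.4  0. ]
('tray', 1) [ 0.8 -1.2 -3.3  0.4]
('tray', 2) [ 0.7 -0.1 -0.8 -0.4]
('tray', 3) [-0.8  1.3  0.  -1.2]
('reader', 0) [-0.2  0.2  1.6 -6.8]
('reader', 1) [ 0.7  0.2  0.3 -0.5]
('reader', 2) [ 0.2 13.9 -1.6  5.1]
('reader', 3) [-0.2 -1.9  0.2  1.2]
('pan', 0) [ 0.1  0.5 -0.1 -0. ]
('pan', 1) [ 0.1 -0.8 -0.  -0.3]
('pan', 2) [ 0.3  0.3 -0.3  0.6]
('pan', 3) [-1.3  0.   0.7  0. ]
[ 5.12872e+02 -8.09300e+00 -5.00000e-02  6.65625e+02 -3.54630e+01
  2.68000e-01  5.39917e+02 -2.95906e+02  1.90000e-02  9.19000e+01] sink 35.60045769790338 +- 2.9334092458159406
[ 0.3 -0.   0.2  0.1  0.3  2.6  0.6  0.9  0.2 -0.1 -0.3  2.6]
('tray', 0) [-3.  -1.3  1.4 -0. ]
('tray', 1) [ 1.1 -1.1 -2.8  0.4]
('tray', 2) [ 0.9  0.2 -0.3 -0.2]
('tray', 3) [-0.9  1.4  0.1 -1.1]
('reader', 0) [-0.2  0.2  1.6 -7.3]
('reader', 1) [ 1.   0.3  0.5 -1.1]
('reader', 2) [ 0.4 14.1 -1.3  4.7]
('reader', 3) [-0.2 -1.7  0.3  0.9]
('pan', 0) [-0.7 -0.6 -0.4  0.1]
('pan', 1) [-2.3 -0.4 -0.5 -0.3]
('pan', 2) [ 2.   1.5 -0.3  0.4]
('pan', 3) [-0.  -0.   1.1  0.2]
```

View pics/c4.png

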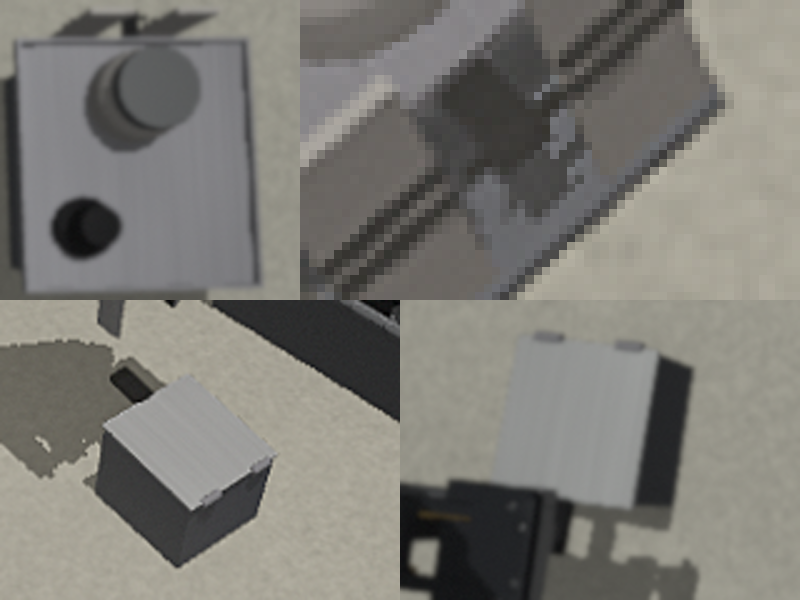

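The views are sharp enough for grasping but leave the pan reading at 38 ± 3 mm, close to the upper mark. The spring rate is known, so I'll probe the pan with averaged force readings. First a check of the noise.

```bash
cat >> h.py <<'E'
def avg(n):
    a=[]
    for _ in range(n):
        bot.grab_frame('top'); a.append(bot.observe()['wrist_force'])
    a=np.array(a); print('F',a.mean(0).round(3),'sd',a.std(0).round(2),'z',bot.observe()['tool_pos'].round(1)); return a
E
python3 - <<'E'
from h import *
a=avg(10);print(a[:,2].round(2))
print(rel([495,-340,200],down(np.radians(-88))))
E
```

```text
F [-0.055 -0.436 -0.192] sd [0.28 0.44 0.52] z [448.3 349.2 189.9]
[ 0.63  0.1  -0.32  0.18  0.11 -0.29 -0.6  -0.7  -1.22  0.2 ]
(array([-0.95, 11.3 , 68.15]), array([-0.131,  0.   , -0.003]))
```

>>> drive_tool:
  targets:
    - [[-2,5.5,34,-0.131,0,0,200],[-2,5.5,34,-0.131,0,0,255],[-2,5.5,34,-0.131,0,0,255],[-2,5.5,34,-0.131,0,0,255],[-2,11.3,68,-0.131,0,0,255],[-2,11.3,68,-0.131,0,0,255],[-2,11.3,68,-0.131,0,0,255],[-2,11.3,68,-0.131,0,0,255],[-2,11.3,68,-0.131,0,0,255],[-2,11.3,68,-0.131,0,0,255],[-2,11.3,68,-0.131,0,0,255],[-2,11.3,68,-0.131,0,0,255]]

```text
time: 8.07
tool_pos: [481.4, -147.8, 206.8]
tool_rot: [0.51, 0.492, 0.507, -0.491]
wrist_force: [0.2, 0.3, 0.4]
width: 0.5
```

```bash
python3 - <<'E'
from h import *
print(bot.observe()['tool_pos'],rel([495,-340,120],down(np.radians(-88))))
E
```

```text
[ 481.38333378 -147.76556768  206.76450515] (array([ 8.7 ,  0.67, 19.25]), array([-0.   ,  0.001, -0.004]))
```

>>> drive_tool:
  targets:
    - [[0,0.7,19.2,0,0,0,255],[0,0.7,19.2,0,0,0,255],[0,0.7,19.2,0,0,0,255],[0,0.7,19.2,0,0,0,255],[3,0.7,19.2,0,0,0,255],[6,0.7,19.2,0,0,0,255],[8.7,0.7,19.2,0,0,0,255],[8.7,0.7,19.2,0,0,0,255],[8.7,0.7,19.2,0,0,0,255]]

```text
time: 8.82
tool_pos: [495.0, -339.0, 119.7]
tool_rot: [0.509, 0.492, 0.508, -0.491]
wrist_force: [0.7, -0.5, 0.5]
width: 0.5
```

```bash
python3 - <<'E'
from h import *
avg(4);avg(30)
print(rel([495,-340,74],down(np.radians(-88))))
E
```

```text
F [-0.412 -0.352  0.814] sd [0.49 0.56 0.33] z [ 496.3 -339.8  122.1]
F [-0.059  0.031  0.182] sd [0.52 0.37 0.5 ] z [ 495.3 -339.5  120. ]
(array([ 4.6 , -0.05,  0.04]), array([-0.   ,  0.001, -0.004]))
```

>>> drive_tool:
  targets:
    - [[2,0,0,0,0,0,255],[3.5,0,0,0,0,0,255],[4.6,0,0,0,0,0,255],[4.6,0,0,0,0,0,255],[4.6,0,0,0,0,0,255],[4.6,0,0,0,0,0,255],[4.6,0,0,0,0,0,255],[4.6,0,0,0,0,0,255]]

```text
time: 11.18
tool_pos: [495.7, -339.6, 74.7]
tool_rot: [0.51, 0.492, 0.507, -0.491]
wrist_force: [-1.1, 0.1, 2.3]
width: 0.4
```

```bash
python3 - <<'E'
from h import *
z=[];a=avg(35)
for _ in range(5): bot.grab_frame('top'); z.append(bot.observe()['tool_pos'][2])
print(np.mean(z),z)
E
```

```text
F [ 0.946 -0.16   1.783] sd [0.75 0.54 0.4 ] z [ 495.5 -339.6   74. ]
74.04769785551912 [np.float64(74.04149084113747), np.float64(74.05842615742758), np.float64(74.0646763828467), np.float64(74.0404005822719), np.float64(74.03349531391193)]
```

The probe gave 1.6 N at a tip height of 57 mm. That puts the pan surface at about 77 mm, a sink of about 43 mm, which is inside the marks. One hub is enough, so I go back to the flap.

>>> drive_tool:
  targets:
    - [[-4,0,0,0,0,0,255],[-8,0,0,0,0,0,255],[-12,0,0,0,0,0,255],[-13,-3,-20,0,0,0,95],[-13,-3,-20,0,0,0,95],[-13,-6,-40,0,0,0,95],[-13,-6,-40,0,0,0,95],[-13,-6,-40,0,0,0,95],[-13,-6,-40,0,0,0,95],[-13,-6,-40,0,0,0,95],[-13,-6,-40,0,0,0,95],[-13,-6,-40,0,0,0,95]]

```text
time: 14.18
tool_pos: [425.4, 30.8, 202.8]
tool_rot: [0.51, 0.492, 0.507, -0.491]
wrist_force: [1.3, 0.3, -0.8]
width: 56.6
```

```bash
python3 - <<'E'
from h import *
f=load('t4');g=load('s4')
# tab end/root in s4 crop (scale 2.5, origin 340,90): end corners (112,378),(125,365); hinge edge in top crop (scale 2.5, origin 60,200)
for n,u,v in[('hinge+',60+(520-400)/2.5,200+36/2.5),('hinge-',60+(660-400)/2.5,200+52/2.5),('front-',60+(633-400)/2.5,200+207/2.5)]: print(n,at(f,u,v,86).round(1))
for n,u,v in[('tabend',387,119),('tabroot',398,129)]:print(n,at(g,u,v,90).round(1))
f=load('top0');print(at(f,120.9,301,92),at(f,124.4,279.7,92),at(f,108.8,214.5,86),at(f,163,222,86),at(f,97,277,88),at(f,153,283,88))
print(rel([449,349.5,140],down(np.radians(-95.5))))
E
```

```text
hinge+ [582.7 386.8  86. ]
hinge- [572.6 283.7  86. ]
front- [462.5 297.3  86. ]
tabend [432.8 354.7  90. ]
tabroot [470.  349.6  90. ]
[429.7381324  350.85595029  92.        ] [466.85993552 346.66758379  92.        ] [582.56175942 385.32856879  86.        ] [570.41929485 285.42558745  86.        ] [470.51512622 398.52005432  88.        ] [462.1935374 296.8569176  88.       ]
(array([  6.24,   3.42, -31.79]), array([ 0.13 ,  0.002, -0.003]))
```

>>> drive_tool:
  targets:
    - [[2,3.6,-31.8,0.139,0,0,95],[4,3.6,-31.8,0.139,0,0,95],[6.2,3.6,-31.8,0.139,0,0,95],[6.2,3.6,-31.8,0.139,0,0,95],[6.2,3.6,-31.8,0.139,0,0,95],[6.2,3.6,-31.8,0.139,0,0,95],[6.2,3.6,-31.8,0.139,0,0,95],[6.2,3.6,-31.8,0.139,0,0,95],[6.2,3.6,-31.8,0.139,0,0,95],[6.2,3.6,-31.8,0.139,0,0,95],[6.2,3.6,-31.8,0.139,0,0,95],[6.2,3.6,-31.8,0.139,0,0,95]]

```text
time: 15.18
tool_pos: [451.1, 348.3, 140.5]
tool_rot: [0.474, 0.526, 0.471, -0.526]
wrist_force: [1.1, -0.4, 0.8]
width: 59.2
```

```bash
python3 - <<'E'
from h import *
snap('scene','s5');s=cv2.imread('pics/s5.png')
cv2.imwrite('pics/s5c.png',cv2.resize(s[70:210,330:480],(750,600+0),interpolation=cv2.INTER_CUBIC))
g=load('s5');p=bot.observe()['tool_pos'];print(p,(proj(g,p-[0,0,17])-[330,70])*[5,600/140],(proj(g,[447,350,91])-[330,70])*[5,600/140])
print(rel([447,350,93],down(np.radians(-96))))
E
```

```text
[451.28935717 348.17179471 140.71748176] [314.71227018 187.2093422 ] [301.95031899 227.38663204]
(array([ 4.77, -0.47, -0.15]), array([-0.002,  0.002, -0.004]))
```

View pics/s5c.png

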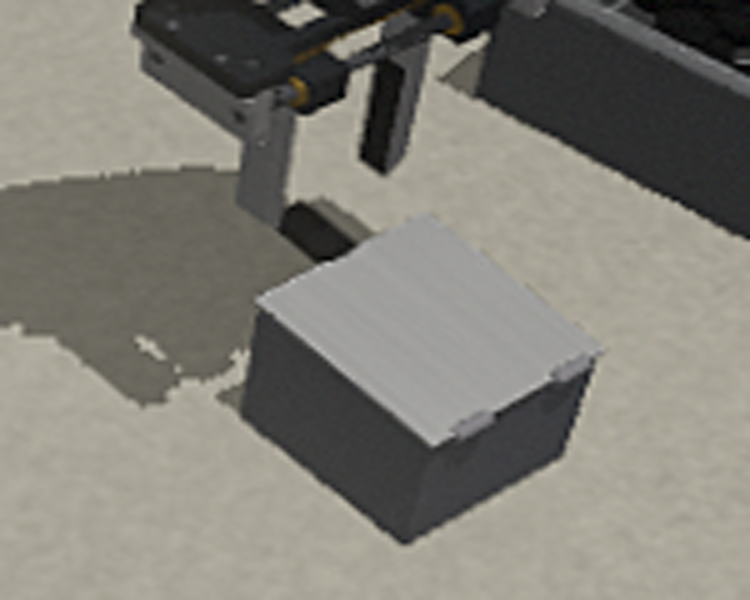

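The fingertips are at crop (265,220) and (383,172), straddling the tab at (317,230). I descend onto it with a light grip.

>>> drive_tool:
  targets:
    - [[2,-0.2,-0.15,0,0,0,95],[4,-0.2,-0.15,0,0,0,95],[4.7,-0.2,-0.15,0,0,0,95],[4.7,-0.2,-0.15,0,0,0,95],[4.7,-0.2,-0.15,0,0,0,200],[4.7,-0.2,-0.15,0,0,0,255],[4.7,-0.2,-0.15,0,0,0,255],[4.7,-0.2,-0.15,0,0,0,255],[4.7,-0.2,-0.15,0,0,0,255],[4.7,-0.2,-0.15,0,0,0,255]]
  force: 12

```text
time: 16.07
tool_pos: [449.8, 349.9, 94.0]
tool_rot: [0.474, 0.527, 0.471, -0.525]
wrist_force: [0.8, 6.0, -0.1]
width: 22.3
```

```bash
python3 - <<'E'
from h import *
a=avg(3);s=bot.observe();p=s['tool_pos'];print(s['width'],p)
h=np.array([577,335.5,83]);ux=np.array([np.cos(-.105),np.sin(-.105),0])
r=(p+[0,0,2]-h)@ux; dz=p[2]+2-83; rad=np.hypot(r,dz);th0=np.arctan2(dz,-r);print('rad',rad,th0)
q=s['tool_rot'];M=R.from_quat([q[1],q[2],q[3],q[0]])
for th in np.arange(th0,1.66,.15):
    P=np.array([0,0,0])+h+ux*(-rad*np.cos(th))+[0,0,rad*np.sin(th)-2]
    d=P-(h+ux*(-rad*np.cos(th0))+[0,0,rad*np.sin(th0)-2]); print(round(th,2),(M.inv().apply(d)/10).round(2))
E
```

```text
F [1.908 6.847 0.283] sd [0.19 0.93 0.37] z [449.9 351.2  94.3]
19.818306711833884 [449.89503389 351.19518594  94.27644422]
rad 128.7363344349316 0.10331264605421188
0.1 [0. 0. 0.]
0.25 [-1.9   0.35 -0.  ]
0.4 [-3.72  0.98 -0.  ]
0.55 [-5.43  1.88 -0.01]
0.7 [-6.98  3.02 -0.01]
0.85 [-8.35  4.38 -0.01]
1.0 [-9.5   5.93 -0.01]
1.15 [-1.04e+01  7.64e+00 -1.00e-02]
1.3 [-1.104e+01  9.460e+00 -1.000e-02]
1.45 [-11.4   11.35  -0.02]
1.6 [-11.47  13.28  -0.02]
```

>>> drive_tool:
  targets:
    - [[-1.9,0.35,-0.2,0,0,0,255],[-3.7,1,-0.2,0,0,0,255],[-5.4,1.9,-0.2,0,0,0,255],[-7,3,-0.2,0,0,0,255],[-8.35,4.4,-0.2,0,0,0,255],[-9.5,5.9,-0.2,0,0,0,255],[-10.4,7.6,-0.2,0,0,0,255],[-11,9.5,-0.2,0,0,0,255],[-11.4,11.35,-0.2,0,0,0,255],[-11.5,13.3,-0.2,0,0,0,255],[-11.3,15.2,-0.2,0,0,0,255],[-11.3,15.2,-0.2,0,0,0,255]]

```text
time: 17.22
tool_pos: [603.1, 336.2, 206.8]
tool_rot: [0.473, 0.528, 0.471, -0.525]
wrist_force: [1.0, -0.9, 1.0]
width: 17.0
```

>>> drive_tool:
  targets:
    - [[0,0,0,0,0,0,255],[0,0,0,0,0,0,150],[0,0,0,0,0,0,110],[0,0,0,0,0,0,100],[0,0,0,0,0,0,100],[-4,0,0,0,0,0,100],[-7,0,0,0,0,0,100],[-7,-4,0,0,0,0,100],[-7,-8,0,0,0,0,100],[-7,-12,0,0,0,0,100],[-7,-16,0,0,0,0,100],[-7,-18,0,0,0,0,100]]

```text
time: 18.22
tool_pos: [419.3, 356.4, 276.5]
tool_rot: [0.474, 0.527, 0.472, -0.524]
wrist_force: [0.4, 1.2, -0.2]
width: 56.9
```

```bash
python3 - <<'E'
from h import *
snap('scene','s6');snap('top','t6');s=cv2.imread('pics/s6.png');t=cv2.imread('pics/t6.png')
C=np.zeros((600,800,3),np.uint8)
C[:600,:400]=cv2.resize(s[80:230,350:450],(400,600),interpolation=cv2.INTER_CUBIC)
C[:600,400:]=cv2.resize(t[180:330,80:180],(400,600),interpolation=cv2.INTER_CUBIC)
cv2.imwrite('pics/c6.png',C);print(bot.observe()['tool_pos'],bot.observe()['width'])
E
```

```text
[420.36241151 356.64825375 277.04009831] 57.06470184457819
```

View pics/c6.png

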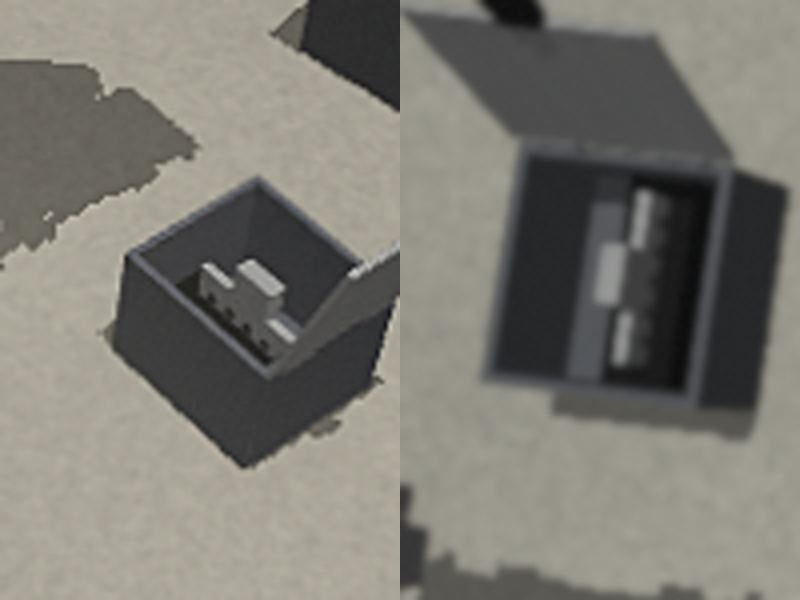

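The flap stands open and leans back. The grip block's top centre is at about (132.7,248.5) in the top view and (415.5,148) in the scene view.

```bash
python3 - <<'E'
from h import *
f=load('t6');g=load('s6')
P=at(f,80+211/4,180+274/4,77);Q=at(g,350+263/4,80+272/4,77);print(P,Q)
c=[at(f,80+(u-400)/4,180+v/4,80) for u,v in[(520,145),(733,165),(697,405),(485,382)]];print(np.round(c,1),np.mean(c,0))
d=c[0]-c[3]+c[1]-c[2];print('yawx',np.arctan2(d[1],d[0]));d=c[0]-c[1]+c[3]-c[2];print('yawy',np.arctan2(-d[0],d[1]))
# plate ends on top at z=53 (plate top)
print(at(f,80+245/4,180+190/4,53),at(f,80+222/4,180+365/4,53))
print(rel([522,344,150],down(np.radians(-96))))
E
```

```text
[522.89635402 341.43908365  77.        ] [526.85297559 345.99895649  77.        ]
[[580.3 385.9  80. ]
 [572.6 287.3  80. ]
 [465.3 297.9  80. ]
 [473.4 395.   80. ]] [522.88517573 341.50102095  80.        ]
yawx -0.0917595702807042
yawy -0.08067936905098562
[563.91963258 338.21443256  53.        ] [482.79242689 344.34816193  53.        ]
(array([12.76, 10.16,  0.22]), array([ 0.001, -0.001, -0.006]))
```

>>> drive_tool:
  targets:
    - [[3,10.3,0.2,-0.018,0,0,163],[6,10.3,0.2,-0.018,0,0,163],[9,10.3,0.2,-0.018,0,0,163],[12.7,10.3,0.2,-0.018,0,0,163],[12.7,10.3,0.2,-0.018,0,0,163],[12.7,10.3,0.2,-0.018,0,0,163],[12.7,10.3,0.2,-0.018,0,0,163]]

```text
time: 18.9
tool_pos: [523.1, 344.8, 152.1]
tool_rot: [0.48, 0.523, 0.477, -0.519]
wrist_force: [0.3, 0.1, 1.2]
width: 33.8
```

```bash
python3 - <<'E'
from h import *
s=bot.observe();print(s['tool_pos'],s['width'],rel([524.5,344.5,66],down(np.radians(-94.9))))
f=snap('scene','s7');s=cv2.imread('pics/s7.png')
cv2.imwrite('pics/s7c.png',cv2.resize(s[60:210,350:480],(520,600),interpolation=cv2.INTER_CUBIC))
E
```

```text
[523.13147331 344.78057211 152.06542122] 33.75463200565768 (array([8.61, 0.09, 0.03]), array([ 0.   , -0.001, -0.006]))
```

View pics/s7c.png

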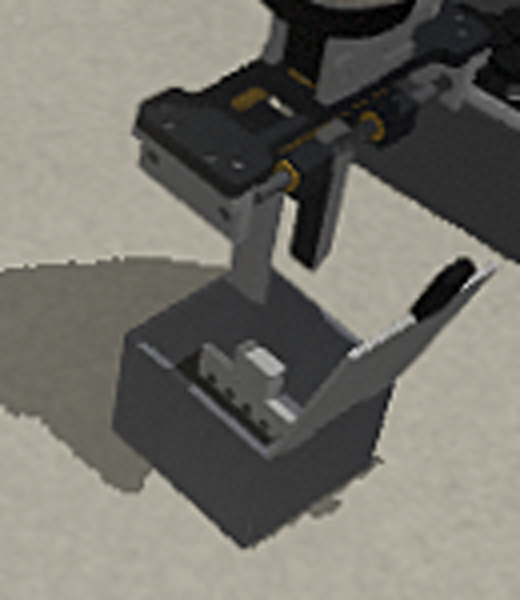

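The fingers, with tips' middle at crop (283,285), line up over the block at (262,352). I go down and grip.

>>> drive_tool:
  targets:
    - [[3,0.1,0,0,0,0,163],[6,0.1,0,0,0,0,163],[8.6,0.1,0,0,0,0,163],[8.6,0.1,0,0,0,0,163],[8.6,0.1,0,0,0,0,163],[8.6,0.1,0,0,0,0,255],[8.6,0.1,0,0,0,0,255],[8.6,0.1,0,0,0,0,255],[8.6,0.1,0,0,0,0,255],[8.6,0.1,0,0,0,0,255],[8.6,0.1,0,0,0,0,255]]
  force: 25

```text
time: 19.87
tool_pos: [525.7, 345.2, 68.5]
tool_rot: [0.48, 0.524, 0.476, -0.518]
wrist_force: [-2.5, -3.5, 12.9]
width: 12.1
```

```bash
python3 - <<'E'
from h import *
a=avg(3);s=bot.observe();print(s['tool_pos'],s['width'],s['moment'])
E
```

```text
F [-2.595 -3.947 13.4  ] sd [0.29 0.51 0.14] z [525.8 345.1  68.5]
[525.77734401 345.11741441  68.5345549 ] 12.117120458630696 [-1.2541401   0.62015287 -0.08773493]
```

>>> drive_tool:
  targets:
    - [[-1,0,0,0,0,0,255],[-2,0,0,0,0,0,255],[-3,0,0,0,0,0,255],[-4.5,0,0,0,0,0,255],[-6,0,0,0,0,0,255],[-8,0,0,0,0,0,255],[-10,0,0,0,0,0,255],[-12,0,0,0,0,0,255],[-13,0,0,0,0,0,255],[-13,0,0,0,0,0,255]]

```text
time: 20.85
tool_pos: [525.3, 345.8, 201.4]
tool_rot: [0.48, 0.525, 0.476, -0.517]
wrist_force: [-0.3, -0.1, -0.9]
width: 12.0
```

```bash
python3 - <<'E'
from h import *
a=avg(6);s=bot.observe();print(s['tool_pos'],s['width'])
D=down(np.radians(-94.9))
print(rel([525,0,210],D),rel([666,-36,195],D))
E
```

```text
F [ 0.221  0.282 -1.341] sd [0.31 0.74 0.78] z [524.2 344.7 197.4]
[524.16094472 344.7030736  197.43875686] 11.880760123675682
(array([-1.29,  3.03, 34.34]), array([ 0.   , -0.002, -0.008])) (array([ 0.32, 17.37, 36.73]), array([ 0.   , -0.002, -0.008]))
```

The plate is out and held, with a width of 11.9 mm. I carry it sideways first, then over the reader.

>>> drive_tool:
  targets:
    - [[-0.3,0,4,0,0,-0.008,255],[-0.3,0.7,8,0,0,-0.008,255],[-0.3,1,12,0,0,-0.008,255],[-0.3,1.4,16,0,0,-0.008,255],[-0.3,1.8,20,0,0,-0.008,255],[-0.3,4,23,0,0,-0.008,255],[-0.3,7,26,0,0,-0.008,255],[-0.3,10,29,0,0,-0.008,255],[-0.3,13,32,0,0,-0.008,255],[-0.3,15.5,35,0,0,-0.008,255],[-0.3,17.4,36.7,0,0,-0.008,255],[-0.3,17.4,36.7,0,0,-0.008,255]]

```text
time: 22.15
tool_pos: [668.3, -41.7, 199.4]
tool_rot: [-0.476, -0.522, -0.477, 0.523]
wrist_force: [0.2, 0.1, 0.2]
width: 11.7
```

```bash
python3 - <<'E'
from h import *
avg(5);s=bot.observe();print(s['tool_pos'],s['width'])
print(rel([667,-36,176],down(np.radians(-94.9))))
E
```

```text
F [-0.241  0.556 -0.535] sd [0.25 0.51 0.38] z [665.7 -34.4 201.1]
[665.7204865  -34.41083937 201.05370671] 11.632118612232919
(array([2.5 , 0.14, 0.15]), array([ 0.002, -0.002,  0.001]))
```

>>> drive_tool:
  targets:
    - [[1,0.1,0.1,0,0,0,255],[1.8,0.1,0.1,0,0,0,255],[2.5,0.1,0.1,0,0,0,255],[2.5,0.1,0.1,0,0,0,255],[2.5,0.1,0.1,0,0,0,255],[2.5,0.1,0.1,0,0,0,255],[2.5,0.1,0.1,0,0,0,255],[2.5,0.1,0.1,0,0,0,255],[2.5,0.1,0.1,0,0,0,255],[2.5,0.1,0.1,0,0,0,255]]

```text
time: 23.23
tool_pos: [666.7, -35.4, 176.3]
tool_rot: [0.478, 0.521, 0.479, -0.52]
wrist_force: [-0.5, -0.1, 0.0]
width: 11.7
```

```bash
python3 - <<'E'
from h import *
avg(6);s=bot.observe();print(s['time'],s['tool_pos'],s['width'])
g=snap('scene','s9');i=cv2.imread('pics/s9.png')
for P in([667,-36,22.5],[667,-36,112],[667,-36,135]): print(proj(g,P))
C=np.zeros((600,800,3),np.uint8);C[:,:600]=cv2.resize(i[90:450,90:450],(600,600),interpolation=cv2.INTER_CUBIC)
C[:200,600:]=cv2.resize(i[370:410,200:240],(200,200),interpolation=cv2.INTER_NEAREST)
cv2.imwrite('pics/s9c.png',C)
E
```

```text
F [-0.07   0.23  -0.889] sd [0.52 0.52 0.28] z [666.7 -35.5 176.1]
23.5333 [666.65225436 -35.45287016 176.10446037] 11.456043184266438
[334.49868324 312.69939558]
[336.02180204 290.35624127]
[336.45175966 284.0240053 ]
```

View pics/s9c.png

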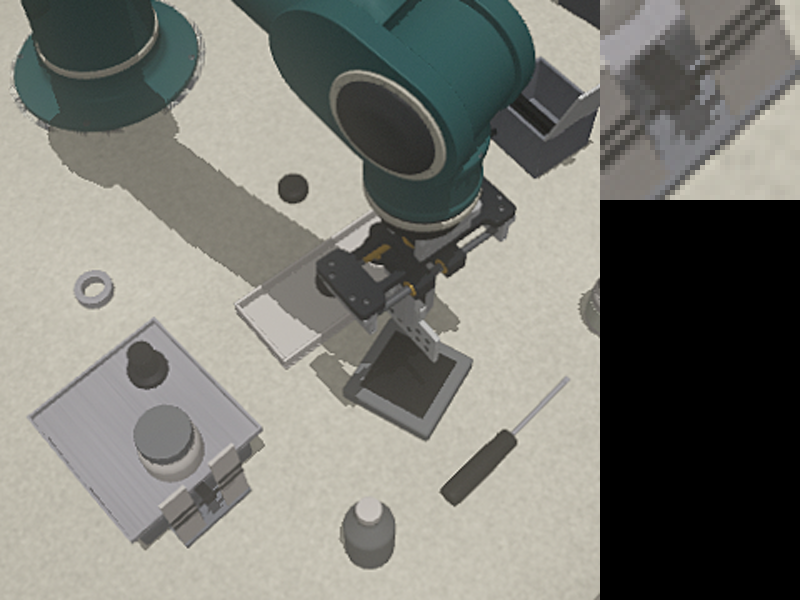

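```bash
python3 -c "
from bench import bot
s=bot.observe();print(s['time'],s['tool_pos'],s['width'],abs(s['joint_velocities']).max());print(bot.close_job())"
```

```text
23.5833 [666.63088413 -35.44131999 176.0751356 ] 12.0261430122769 0.0014389240203641833
the job is handed in; nothing more can be done
None
```

The job is handed in at 23.6 s: one hub added to the pan, the flap swung open, and the lot plate held above the reader. The pan reading is the check I am least sure of.

- **Scale:** One hub stands upright on the y+ spot beside the tub. I pressed the pan briefly with the closed fingers, and the averaged force put its sink at about 43 mm, give or take 2. The camera fits gave 36 to 40 mm, give or take 3. The marks are at 37 and 53 mm, so the reading is most likely inside, but the low end of the camera fits falls just outside. I could not read the pointer clearly against the marks.
- **Flap:** It was left leaning back past upright, at about 1.75 rad, and the pictures show it open.
- **Plate:** It came straight up out of the box. At hand-in it was gripped at 12 mm, with the arm still. In the last picture it looked upright over the reader's window, and I put its underside about 90 mm above the window. The reader's centre differed by a few millimetres between the two cameras.
- **Bystanders:** In the last picture the collar, cap, driver and oiler look as they did at the start. The jar, the cup and the third hub were partly or wholly out of that view. The arm's path did not go near them.

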